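# Stack stepped marble trophy plinths head to tail

## Robot

A 6-joint arm with a two-finger parallel gripper is mounted at the origin on the work surface. World frame = base frame: x ahead of the robot, y to its left, z up, the work surface at z = 0. Lengths are in m, angles in degrees, forces in N, time in s.
With the tool pointing down it reaches from about 0.4 to 0.825 m from the base axis. Payload 7 kg.
Tool frame: the origin (TCP) lies on the centre line of the jaws, within the pads' length; the fingertips stand 19 mm ahead of it and the grasp point (between the pads) is the TCP (r.tip_extent is the distance from the TCP to the fingertips, in m); z points along the fingers, y is the line along which they close (so a half turn about z gives the same grasp; the last joint's range is limited). The gripper opens to 88 mm and grips with 3 to 60 N. Pads are 19 mm wide; open, the fingers measure 130 mm over their backs; the gripper's body (78 mm by 193 mm) begins 47 mm behind the grasp point.
Start: joints at [-48.638, 20.546, 0.682, 0, -70.136, -16.507], TCP at [0.284, -0.612, 0.246] pointing down, gripper open.
Joint ranges: [-176.03, 176.03], [-82.01, 121.73], [-58.28, 71.71], [-173.87, 95.51], [-174.79, -0.11], [-173.66, 173.66]. Speed limits (degrees/s): [136.94, 136.94, 172.46, 180, 180, 180].

## Interface

Orientations are given as [roll, pitch, yaw] about the fixed x, y, z axes, in that order (R = Rz(yaw) Ry(pitch) Rx(roll)).
In Python, from plant import r gives the robot as it stands. The module is installed in compiled form; this text tells all that it offers.
- The arm moves only by the tool jog_arm, never from a script. Its argument "deltas" is a list that holds one entry, the list of rows, each a list of 5 numbers: the opening, from -1 (shut) to 1 (fully open), then the shift along the world's x, y, z in cm, then the turn about the world's z in rad. In form: [[[claw, dx, dy, dz, turn], ...]]. A call has 1 to 8 rows; each row shifts and turns the commanded pose from where the row before left it; what a row does not reach is not made up. A row lasts 1/8 s, in which the tool goes at most 62.5 mm and 10.7 degrees, less where a joint would pass 70% of its speed; a pose out of reach is approached as far as the arm can. A call with a gripper value outside its range is refused whole. The fingers move at their own pace and stop on an object; "force" is the grip in N (left out, the last holds). Time passes only in rows, so rows that do not move let the fingers close. It gives the time, the measured TCP pose, the force, the opening and the grip force at its end, in the units of the state.
- r.get_state(): the state, without advancing time (a new reading comes with each control period).
- r.capture(name): name is "side" or "top"; returns the picture (384x512x3 uint8, blue, green, red); there is no depth.
- r.camera_info(name): a dict with "fx", "fy", "cx", "cy" (pixels), "k1" (the pictures are not rectified: a ray, as slopes to the right and down, at radius r is drawn at 1 + k1 r^2 times it, then the intrinsics apply), "view" (4x4, takes a point from world to camera coordinates). Camera axes: x right, y up, looking along -z (the intrinsics and any distortion apply to the point x, -y, -z); pixel columns grow to the right and rows downward; lengths in m; the calibration is good to about 2 mm. A picture is of the moment at which its call begins. camera_info takes no time and is no camera call.
- r.close_job(): hands the job in; it is judged then, once.
The state is a dict: "time_s": time; "joints": joint angles; "qd": joint speeds; "joint_torque": joint torques, N m; "tcp_pos": TCP position; "eef_rot": TCP orientation; "contact_force": force on the tool from outside, world axes, zero at the start; "moment": the same for the moment, N m; "gripper_width": finger opening in m; "gripper_force": force on a finger pad.
Only numpy, scipy, OpenCV 4.12 (cv2) and the standard library are available. Lean on these libraries where they do the work, as an engineer would, in place of code of your own. Each camera call takes 0.05 s, during which the arm holds its last target. There are 200 camera calls.

## Task

Stack the three loose marble plinths, in any order, on the one held on the packing board, each turned end for end to the one below so that the pile of four stays level and balanced. Slide each one's low end up tight against the raised back of the plinth below, sides flush. Marble chips, so lay every plinth down (the one standing on end too) rather than let it topple or drop, and leave the cup, the oilstone and the pot where they are.

Things in the scene. Friction and masses are not known exactly. Their poses are not given: they have to be found in the camera images.
- first: Bottom plinth of the pile, fixed: same shape, size and axes as plinth_a. Low battens (8 high, 12 wide) hold its sides and back end on a plywood packing board 12 thick, 110 wide, reaching from x = -135 to +95 of this frame. Origin: centre of the plinth's underside, 12 mm above the bench; x towards its raised back.
- first_toe (a point): point on first: middle of the bottom edge of its low end, at x = -65, y = 0, z = 0 mm of its frame
- first_back (a point): point on first: middle of the top outer edge of its raised back, at x = +65, y = 0, z = 40 mm of its frame
- plinth_a: White marble plinth, L-shaped in side view (mm): tread 130 long x 60 wide x 20 thick; over one end a raised back 40 long, 60 wide, 40 high over all. Origin: centre of underside. x along the length: low end -65, raised back +25 to +65; z up from the underside. 0.55 kg +-15%, centre of mass x 11, z 15. Starts flat on its underside. The three loose plinths are alike.
- plinth_a_toe (a point): point on plinth_a: middle of the bottom edge of its low end, at x = -65, y = 0, z = 0 mm of its frame
- plinth_a_back (a point): point on plinth_a: middle of the top outer edge of its raised back, at x = +65, y = 0, z = 40 mm of its frame
- plinth_b: White marble plinth, L-shaped in side view (mm): tread 130 long x 60 wide x 20 thick; over one end a raised back 40 long, 60 wide, 40 high over all. Origin: centre of underside. x along the length: low end -65, raised back +25 to +65; z up from the underside. 0.55 kg +-15%, centre of mass x 11, z 15. Starts flat on its underside. The three loose plinths are alike.
- plinth_b_toe (a point): point on plinth_b: middle of the bottom edge of its low end, at x = -65, y = 0, z = 0 mm of its frame
- plinth_b_back (a point): point on plinth_b: middle of the top outer edge of its raised back, at x = +65, y = 0, z = 40 mm of its frame
- plinth_c: White marble plinth, L-shaped in side view (mm): tread 130 long x 60 wide x 20 thick; over one end a raised back 40 long, 60 wide, 40 high over all. Origin: centre of underside. x along the length: low end -65, raised back +25 to +65; z up from the underside. 0.55 kg +-15%, centre of mass x 11, z 15. Starts standing on its back end, low end up, underside facing roughly to the left (+y).
- plinth_c_toe (a point): point on plinth_c: middle of the bottom edge of its low end, at x = -65, y = 0, z = 0 mm of its frame
- plinth_c_back (a point): point on plinth_c: middle of the top outer edge of its raised back, at x = +65, y = 0, z = 40 mm of its frame
- cup: silver two-handled cup 150 mm high, 88 mm across the mouth (132 mm over the handles), a bystander; origin under its foot
- stone: grey oilstone 150 x 50 x 26 mm, a bystander; origin under its centre, x along its length
- pot: white plastic pot 48 mm across, 55 mm high, a bystander; origin under its centre
Mind the look-alikes: they are no part of the job. What is shaped like the plinth_a but turquoise is not meant.

How it is judged (in metres and radians):
At the end, for the whole second after the job is handed in: Three loose plinths piled on the first, in any order, at rest: each level (0.05 rad) on the tread of the one below, turned end for end to it, low end within 3 mm of touching that one's raised back, sides flush within 6 mm (((x of plinth_a_toe in the frame of first between 0.022 and 0.0275 m and y of plinth_a_toe in the frame of first between -0.006 and 0.006 m and y of plinth_a_back in the frame of first between -0.006 and 0.006 m and z of plinth_a_toe in the frame of first between 0.0165 and 0.0235 m and x of plinth_a_back in the frame of first between -0.11 and -0.1025 m and angle between plinth_a's own z axis and vertical below 0.05 rad) or (x of plinth_a_toe in the frame of plinth_b between 0.022 and 0.0275 m and y of plinth_a_toe in the frame of plinth_b between -0.006 and 0.006 m and y of plinth_a_back in the frame of plinth_b between -0.006 and 0.006 m and z of plinth_a_toe in the frame of plinth_b between 0.0165 and 0.0235 m and x of plinth_a_back in the frame of plinth_b between -0.11 and -0.1025 m and angle between plinth_a's own z axis and vertical below 0.05 rad) or (x of plinth_a_toe in the frame of plinth_c between 0.022 and 0.0275 m and y of plinth_a_toe in the frame of plinth_c between -0.006 and 0.006 m and y of plinth_a_back in the frame of plinth_c between -0.006 and 0.006 m and z of plinth_a_toe in the frame of plinth_c between 0.0165 and 0.0235 m and x of plinth_a_back in the frame of plinth_c between -0.11 and -0.1025 m and angle between plinth_a's own z axis and vertical below 0.05 rad)) and ((x of plinth_b_toe in the frame of first between 0.022 and 0.0275 m and y of plinth_b_toe in the frame of first between -0.006 and 0.006 m and y of plinth_b_back in the frame of first between -0.006 and 0.006 m and z of plinth_b_toe in the frame of first between 0.0165 and 0.0235 m and x of plinth_b_back in the frame of first between -0.11 and -0.1025 m and angle between plinth_b's own z axis and vertical below 0.05 rad) or (x of plinth_b_toe in the frame of plinth_a between 0.022 and 0.0275 m and y of plinth_b_toe in the frame of plinth_a between -0.006 and 0.006 m and y of plinth_b_back in the frame of plinth_a between -0.006 and 0.006 m and z of plinth_b_toe in the frame of plinth_a between 0.0165 and 0.0235 m and x of plinth_b_back in the frame of plinth_a between -0.11 and -0.1025 m and angle between plinth_b's own z axis and vertical below 0.05 rad) or (x of plinth_b_toe in the frame of plinth_c between 0.022 and 0.0275 m and y of plinth_b_toe in the frame of plinth_c between -0.006 and 0.006 m and y of plinth_b_back in the frame of plinth_c between -0.006 and 0.006 m and z of plinth_b_toe in the frame of plinth_c between 0.0165 and 0.0235 m and x of plinth_b_back in the frame of plinth_c between -0.11 and -0.1025 m and angle between plinth_b's own z axis and vertical below 0.05 rad)) and ((x of plinth_c_toe in the frame of first between 0.022 and 0.0275 m and y of plinth_c_toe in the frame of first between -0.006 and 0.006 m and y of plinth_c_back in the frame of first between -0.006 and 0.006 m and z of plinth_c_toe in the frame of first between 0.0165 and 0.0235 m and x of plinth_c_back in the frame of first between -0.11 and -0.1025 m and angle between plinth_c's own z axis and vertical below 0.05 rad) or (x of plinth_c_toe in the frame of plinth_a between 0.022 and 0.0275 m and y of plinth_c_toe in the frame of plinth_a between -0.006 and 0.006 m and y of plinth_c_back in the frame of plinth_a between -0.006 and 0.006 m and z of plinth_c_toe in the frame of plinth_a between 0.0165 and 0.0235 m and x of plinth_c_back in the frame of plinth_a between -0.11 and -0.1025 m and angle between plinth_c's own z axis and vertical below 0.05 rad) or (x of plinth_c_toe in the frame of plinth_b between 0.022 and 0.0275 m and y of plinth_c_toe in the frame of plinth_b between -0.006 and 0.006 m and y of plinth_c_back in the frame of plinth_b between -0.006 and 0.006 m and z of plinth_c_toe in the frame of plinth_b between 0.0165 and 0.0235 m and x of plinth_c_back in the frame of plinth_b between -0.11 and -0.1025 m and angle between plinth_c's own z axis and vertical below 0.05 rad)) and linear speed of each of plinth_a, plinth_b, plinth_c below 0.01 m/s).
It fails at once if a plinth topples or falls: turns faster than 5 rad/s or moves faster than 0.5 m/s while the fingers do not touch it ((contact force between the fingers and plinth_a below 0.05 N and (angular speed of plinth_a above 5 rad/s or linear speed of plinth_a above 0.5 m/s)) or (contact force between the fingers and plinth_b below 0.05 N and (angular speed of plinth_b above 5 rad/s or linear speed of plinth_b above 0.5 m/s)) or (contact force between the fingers and plinth_c below 0.05 N and (angular speed of plinth_c above 5 rad/s or linear speed of plinth_c above 0.5 m/s))).
It fails at once if the cup is moved by more than 20 mm (distance of cup from where it was at the start of the episode above 0.02 m).
It fails at once if the oilstone is moved by more than 20 mm (distance of stone from where it was at the start of the episode above 0.02 m).
It fails at once if the pot is moved by more than 20 mm (distance of pot from where it was at the start of the episode above 0.02 m).
It also fails if it takes over 72 s, if anything falls off the work surface, if the arm or the gripper's body presses on something with over 40 N, if the wrist force passes 120 N, or if a joint passes its speed limit or range.

## Working session

There is one attempt and no reset: what is moved stays moved. The work goes in short steps, Python scripts to look and compute and a tool call to move; the robot and the scene stay as the last step left them, time stands still between calls to the robot, and variables do not carry over. Pictures are saved under pics/ and viewed, at most 10 in all, crops included, and the job is handed in when it is done.

Besides the shell and the picture viewer there is one more tool, called by a JSON object that holds its "op" and its "data", one argument or row to a line. jog_arm: Moves the arm, as the interface text tells. Its arguments: {"type":"object","properties":{"deltas":{"type":"array"},"force":{"type":"number"}},"required":["deltas"]}

```bash
mkdir -p pics
python3 - <<'E'
from plant import r
import cv2,numpy as np
for n in("side","top"):
    cv2.imwrite(f"pics/{n}0.png",cv2.resize(r.capture(n),(800,600),interpolation=cv2.INTER_CUBIC))
    i=r.camera_info(n);print(n,{k:i[k] for k in i if k!="view"},np.round(i["view"],4).tolist())
s=r.get_state();print(s["time_s"],s["tcp_pos"],s["eef_rot"],s["gripper_width"],s["contact_force"])
E
```

```text
side {'fx': 352.94547660564524, 'fy': 352.94547660564524, 'cx': 258.83829401328387, 'cy': 193.9607251349406, 'k1': -0.07098299879654613} [[-0.9647, -0.2633, 0.0036, 0.561], [0.1673, -0.6024, 0.7805, -0.1373], [-0.2034, 0.7535, 0.6252, -0.8942], [0.0, 0.0, 0.0, 1.0]]
top {'fx': 461.35593150458726, 'fy': 461.35593150458726, 'cx': 258.04942725680445, 'cy': 191.99191119619135, 'k1': -0.005307449893766346} [[0.011, -0.9999, 0.0016, 0.0211], [0.9981, 0.0111, 0.06, -0.5541], [-0.06, 0.001, 0.9982, -1.4015], [0.0, 0.0, 0.0, 1.0]]
0.1 [ 0.28351573 -0.61213063  0.24473798] [ 1.79916586e+02 -7.84020655e-03 -1.55151876e+02] 0.08772588590036798 [-0.11393333 -0.19441703 -0.25377385]
```

View pics/side0.png

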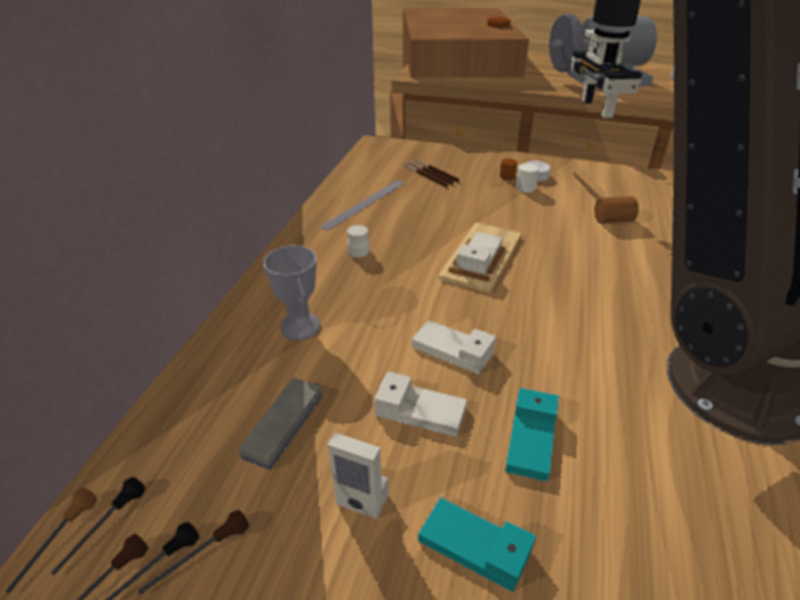

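View pics/top0.png

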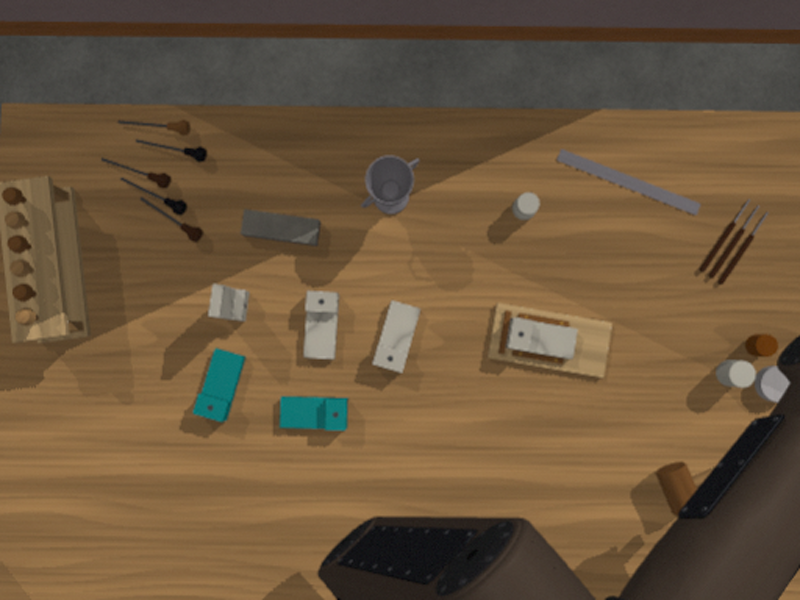

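Candidates (top view, 800×600):
- White L-shapes at (320,325) and (396,337) are the flat plinths a and b.
- The white block at (228,303) is the standing plinth c.
- The white block at (541,338) on the board is first, with its raised back to the left.
- Turquoise L-shapes at (219,385) and (313,413) are look-alikes, so not meant.
- The white pot at (526,206), the white jar at (737,374) and the grey stone at (281,227) are bystanders or clutter.

I'll check this choice in one close crop and fit the poses.

```bash
cat > h.py <<'E'
import numpy as np,cv2
from plant import r
from scipy.optimize import minimize
from scipy.spatial.transform import Rotation as Ro
INF={n:r.camera_info(n) for n in("side","top")}
def proj(n,P):
    i=INF[n];V=np.array(i["view"]);c=np.atleast_2d(P)@V[:3,:3].T+V[:3,3]
    s=np.c_[c[:,0],-c[:,1]]/-c[:,2:3];s=s*(1+i["k1"]*(s**2).sum(1,keepdims=True))
    return s*[i["fx"],i["fy"]]+[i["cx"],i["cy"]]
def box(a,b):
    return np.array([[x,y,z] for x in(a[0],b[0]) for y in(a[1],b[1]) for z in(a[2],b[2])])
def parts(z0=0): return [box((-.065,-.03,z0),(.065,.03,.02)),box((.025,-.03,z0),(.065,.03,.04))]
def flat(x,y,yaw,z=0): return Ro.from_euler('z',yaw).as_matrix(),np.array([x,y,z])
def stand(x,y,yaw):  # plinth x down, underside normal (-z) along heading yaw; origin under centre of back end
    h=np.array([np.cos(yaw),np.sin(yaw),0]);X=np.array([0,0,-1.]);Z=-h;Y=np.cross(Z,X)
    R=np.c_[X,Y,Z];return R,np.array([x,y,0])-R@[.065,0,.02]
def soft(img):
    hsv=cv2.cvtColor(img,cv2.COLOR_BGR2HSV).astype(float);return np.clip((95-hsv[...,1])/60,0,1)*(hsv[...,2]>60)
def render(n,R,t,off,shape,z0=0,k=8):
    m=np.zeros((shape[0]*k,shape[1]*k),np.uint8)
    for b in parts(z0):
        p=(proj(n,b@R.T+t)-off+.5)*k-.5
        cv2.fillConvexPoly(m,cv2.convexHull(np.round(p*16).astype(np.int32)),255,shift=4)
    return cv2.resize(m,(shape[1],shape[0]),interpolation=cv2.INTER_AREA)/255.
def fit(imgs,p0,mk,z0=0,pad=9,cams=("side","top")):
    win={}
    for n in cams:
        q=np.vstack([proj(n,b@mk(*p0)[0].T+mk(*p0)[1]) for b in parts()])
        a=np.floor(q.min(0)-pad).astype(int);b=np.ceil(q.max(0)+pad).astype(int)
        win[n]=(a,soft(imgs[n])[a[1]:b[1],a[0]:b[0]])
    def f(p):
        R,t=mk(*p);return sum(((render(n,R,t,win[n][0],win[n][1].shape,z0)-win[n][1])**2).sum() for n in cams)
    best=minimize(f,p0,method="Nelder-Mead",options=dict(initial_simplex=np.array(p0)+np.vstack([np.zeros(3),np.diag([.012,.012,.15])]),xatol=1e-5,fatol=1e-3))
    return best.x,best.fun
def ground(n,u,v,z):
    from scipy.optimize import fsolve
    return fsolve(lambda q:(proj(n,[q[0],q[1],z])[0]-[u,v]),[.6,0])
E
python3 - <<'E'
from h import *
I={n:r.capture(n) for n in("side","top")}
for n in I: cv2.imwrite(f"raw_{n}.png",I[n])
g=lambda u,v,z:ground("top",u*.64,v*.64,z)
A=g(320,325,.02);B=g(396,337,.02);F=g(541,338,.04);C=g(228,303,.1)
print("guess",A,B,F,C)
out={}
for k,p,mk,z0 in(("A",[*A,0.0],flat,0),("B",[*B,np.pi-.2],flat,0),("F",[*F,np.pi/2],lambda x,y,w:flat(x,y,w,.012),.008),("C",[*C,np.pi/2],stand,0)):
    for cams in(("side","top"),("top",),("side",)):
        x,f=fit(I,p,mk,z0,cams=cams);print(k,cams,np.round(x[:2],4),round(np.degrees(x[2]),2),round(f,1))
        if len(cams)==2: out[k]=(x,mk)
T=cv2.resize(I["top"][165:285,125:385],None,fx=3,fy=3,interpolation=cv2.INTER_CUBIC)
S=cv2.resize(I["side"][135:335,205:365],None,fx=3,fy=3,interpolation=cv2.INTER_CUBIC)
for n,im,o in(("top",T,(125,165)),("side",S,(205,135))):
  for k,(x,mk) in out.items():
    R,t=mk(*x)
    for b in parts():
        p=(proj(n,b@R.T+t)-o+.5)*3
        cv2.polylines(im,[cv2.convexHull(p.astype(np.float32)).astype(np.int32)],True,(0,0,255),1)
can=np.zeros((600,800,3),np.uint8)
cv2.imwrite("pics/t1.png",T);cv2.imwrite("pics/s1.png",S)
for n,u,v,z in(("cup",390,180,.15),("stone",281,227,.026),("pot",526,206,.055)):print(n,g(u,v,z))
E
```

```text
guess [0.50280158 0.1896385 ] [0.48097551 0.04054927] [ 0.48193938 -0.23941926] [0.53968593 0.3515111 ]
A ('side', 'top') [0.5042 0.1899] -2.57 245.0
A ('top',) [0.5033 0.1897] -2.81 4.9
A ('side',) [0.5048 0.1899] -2.63 235.8
B ('side', 'top') [0.484  0.0408] 164.51 82.3
B ('top',) [0.4835 0.0407] 164.36 1.7
B ('side',) [0.4848 0.0407] 164.44 75.2
F ('side', 'top') [ 0.4826 -0.242 ] 80.8 9.6
F ('top',) [ 0.4823 -0.2422] 80.94 3.1
F ('side',) [ 0.4834 -0.2408] 81.57 2.4
C ('side', 'top') [0.5424 0.3589] 82.37 149.9
C ('top',) [0.5418 0.3581] 82.78 5.5
C ('side',) [0.5427 0.359 ] 82.36 141.6
cup [0.76196457 0.05352414]
stone [0.69439745 0.26908168]
pot [ 0.73591438 -0.20770645]
```

View pics/t1.png

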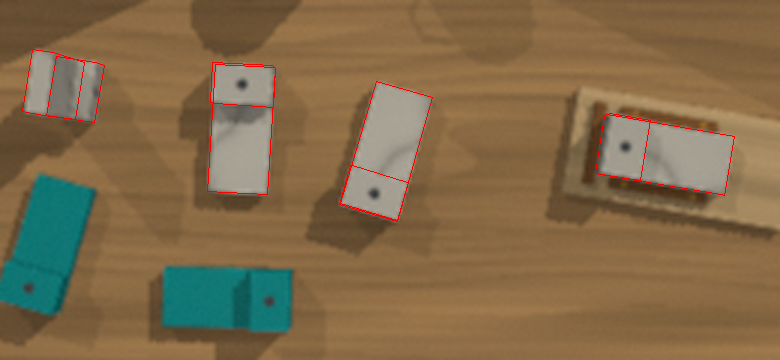

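View pics/s1.png

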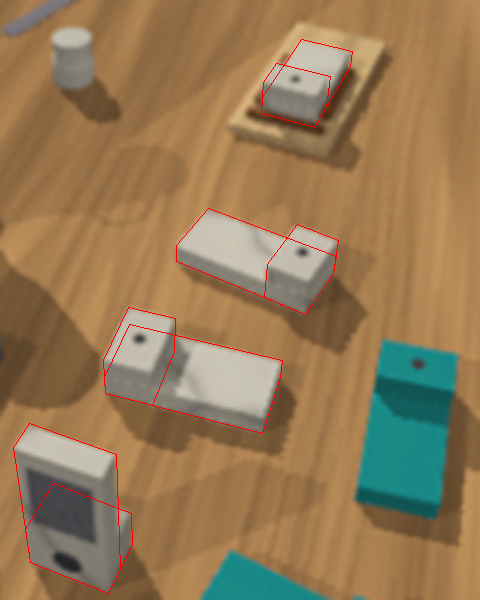

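The crop confirms the choice. In the ×3 crop, the white plinths are at (242,128) and (386,150), the standing one at (63,85), and first on its board at (667,153). The fitted outlines match to within a pixel in both cameras. Plan: b → layer 1, a → layer 2, c laid down → layer 3.

{"op": "jog_arm", "data": {
  "deltas": [
    [[1,1.5,5.5,0,-0.088],[1,1.5,5.5,0,-0.088],[1,1.5,5.5,0,-0.088],[1,1.5,5.5,0,-0.088],[1,1.5,5.5,0,-0.088],[1,1.5,5.5,0,-0.088],[1,1.5,5.5,0,-0.088],[1,1.5,5.5,0,-0.09]]
  ],
  "force": 30
}}

```text
time_s: 1.2
tcp_pos: [0.4038, -0.1707, 0.2458]
eef_rot: [180.0, 0.0, 164.2]
contact_force: [2.0, -1.0, -0.6]
gripper_width: 0.0878
gripper_force: 0.0
```

{"op": "jog_arm", "data": {
  "deltas": [
    [[1,1.5,5.5,-2,0],[1,1.5,5.5,-2,0],[1,1.5,5.5,-2,0],[1,1.5,5.1,-2,0],[1,0.8,0,-2,0],[1,0,0,0,0]]
  ]
}}

```text
time_s: 1.95
tcp_pos: [0.4709, 0.0437, 0.1442]
eef_rot: [-179.9, -0.2, 164.5]
contact_force: [-0.5, -0.2, 0.2]
gripper_width: 0.0875
gripper_force: 0.0
```

{"op": "jog_arm", "data": {
  "deltas": [
    [[1,0,0.1,-4,0],[1,0,0,-4,0],[1,0,0,-2.3,0],[1,0,0,-1.5,0],[1,0,0,-0.5,0],[1,0,0,0,0],[-0.2,0,0,0,0],[-0.2,0,0,0,0]]
  ]
}}

```text
time_s: 2.95
tcp_pos: [0.4721, 0.0447, 0.0233]
eef_rot: [179.9, 0.1, 164.4]
contact_force: [-0.5, 0.8, 0.6]
gripper_width: 0.0729
gripper_force: 0.0
```

{"op": "jog_arm", "data": {
  "deltas": [
    [[-0.2,0,0,0,0],[-0.2,0,0,0,0],[-0.2,0,0,0,0],[-0.2,0,0,0,0]]
  ]
}}

```text
time_s: 3.45
tcp_pos: [0.472, 0.0448, 0.0229]
eef_rot: [180.0, 0.0, 164.4]
contact_force: [-1.8, 0.8, 4.5]
gripper_width: 0.0597
gripper_force: 30.0
```

{"op": "jog_arm", "data": {
  "deltas": [
    [[-0.2,0,0,1,0],[-0.2,0,0,3,0],[-0.2,0,0,4,0],[-0.2,0,-2,4,0.16],[-0.2,0,-4,0,0.16],[-0.2,0,-4,0,0.16],[-0.2,0,-4,0,0.16],[-0.2,0,-4,0,0.16]]
  ]
}}

```text
time_s: 4.45
tcp_pos: [0.4705, -0.1367, 0.1424]
eef_rot: [179.9, -0.1, -149.5]
contact_force: [0.4, -0.1, -5.2]
gripper_width: 0.06
gripper_force: 30.0
```

{"op": "jog_arm", "data": {
  "deltas": [
    [[-0.2,0,-4,0,0.16],[-0.2,0,-4,0,0.16],[-0.2,0,-4,0,0.16],[-0.2,0.1,-3,0,0.16],[-0.2,0,-1.7,0,0.16],[-0.2,0,0,0,0.086],[-0.2,0,0,0,0],[-0.2,0,0,0,0]]
  ]
}}

```text
time_s: 5.45
tcp_pos: [0.4722, -0.3021, 0.1424]
eef_rot: [180.0, 0.0, -99.1]
contact_force: [-0.3, 0.3, -5.2]
gripper_width: 0.0599
gripper_force: 30.0
```

Run:
```python
from h import *
I={n:r.capture(n) for n in("side","top")}
s=r.get_state();z=s["tcp_pos"][2];print(s["tcp_pos"],s["eef_rot"],s["joints"],s["contact_force"],s["moment"])
T=cv2.resize(I["top"][165:285,245:445],None,fx=4,fy=4,interpolation=cv2.INTER_CUBIC)
S=cv2.resize(I["side"][75:225,225:385],None,fx=4,fy=4,interpolation=cv2.INTER_CUBIC)
S=cv2.resize(S,(512,480))
u=np.array([np.cos(np.radians(81)),np.sin(np.radians(81))]);o=np.array(s["tcp_pos"][:2])+.0126*u
F=np.array([.4825,-.242])
for n,im,off,k in(("top",T,(245,165),4),("side",S,(225,75),3.2)):
    for p in(flat(*o,np.radians(-99),z-.0229),):
        for b in parts():cv2.polylines(im,[cv2.convexHull(((proj(n,b@p[0].T+p[1])-off+.5)*k).astype(np.float32)).astype(np.int32)],True,(0,0,255),1)
cv2.imwrite("pics/s2.png",S)
```

```text
[ 0.47256217 -0.30211869  0.14255387] [ 1.79984224e+02  7.66373442e-03 -9.90465074e+01] [-1.25998103e+01  1.50584068e+01 -2.18060488e+01 -8.33668543e-03
 -5.31517656e+01  3.55830438e+00] [ 0.1074295   1.04559489 -4.19201967] [-0.03555127  0.1112918  -0.01542588]
```

View pics/s2.png

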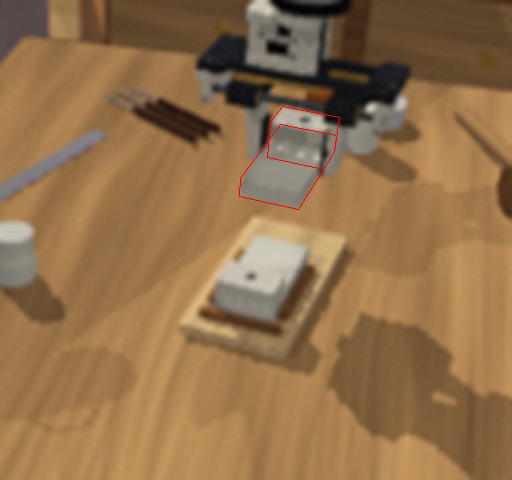

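The outline predicted from the TCP matches the held plinth, level at about (290,155), above first at (265,280). Lowering now.

{"op": "jog_arm", "data": {
  "deltas": [
    [[-0.2,0,0,-3,0],[-0.2,0,0,-3,0],[-0.2,0,0,-1.5,0],[-0.2,0,0,-0.7,0],[-0.2,0,0,-0.3,0],[-0.2,0,0,0,0],[-0.2,0,0,0,0]]
  ]
}}

```text
time_s: 6.42
tcp_pos: [0.4732, -0.3026, 0.0583]
eef_rot: [-179.9, -0.0, -99.0]
contact_force: [-0.2, -0.1, -5.5]
gripper_width: 0.0598
gripper_force: 30.0
```

{"op": "jog_arm", "data": {
  "deltas": [
    [[-0.2,0,0,-0.1,0],[-0.2,0,0,0,0],[-0.2,0,0,0,0]]
  ]
}}

```text
time_s: 6.8
tcp_pos: [0.4727, -0.3025, 0.0566]
eef_rot: [-180.0, -0.0, -99.0]
contact_force: [-0.6, -0.1, -4.6]
gripper_width: 0.0597
gripper_force: 30.0
```

{"op": "jog_arm", "data": {
  "deltas": [
    [[-0.2,0.03,0.2,0,0],[-0.2,0.03,0.2,0,0],[-0.2,0,0,0,0],[-0.2,0,0,0,0]]
  ]
}}

```text
time_s: 7.3
tcp_pos: [0.4733, -0.2984, 0.0566]
eef_rot: [180.0, -0.0, -99.0]
contact_force: [0.7, 0.6, -4.6]
gripper_width: 0.0597
gripper_force: 30.0
```

{"op": "jog_arm", "data": {
  "deltas": [
    [[-0.2,0.02,0.15,0,0],[-0.2,0.02,0.15,0,0],[-0.2,0,0,0,0],[-0.2,0,0,0,0]]
  ]
}}

```text
time_s: 7.8
tcp_pos: [0.4737, -0.2955, 0.0566]
eef_rot: [-180.0, 0.0, -99.0]
contact_force: [0.0, 0.3, -5.4]
gripper_width: 0.0602
gripper_force: 30.0
```

{"op": "jog_arm", "data": {
  "deltas": [
    [[-0.2,0.02,0.1,0,0],[-0.2,0,0,0,0],[-0.2,0,0,0,0]]
  ]
}}

```text
time_s: 8.18
tcp_pos: [0.4739, -0.2945, 0.0566]
eef_rot: [-180.0, -0.0, -99.0]
contact_force: [0.1, 0.2, -5.2]
gripper_width: 0.0595
gripper_force: 30.0
```

{"op": "jog_arm", "data": {
  "deltas": [
    [[-0.2,0.01,0.1,0,0],[-0.2,0,0,0,0],[-0.2,0,0,0,0]]
  ]
}}

```text
time_s: 8.55
tcp_pos: [0.474, -0.2935, 0.0566]
eef_rot: [-180.0, -0.0, -99.0]
contact_force: [-0.3, 0.0, -4.3]
gripper_width: 0.0599
gripper_force: 30.0
```

{"op": "jog_arm", "data": {
  "deltas": [
    [[-0.2,0.01,0.1,0,0],[-0.2,0,0,0,0],[-0.2,0,0,0,0]]
  ]
}}

```text
time_s: 8.93
tcp_pos: [0.474, -0.2932, 0.0567]
eef_rot: [180.0, -0.0, -99.0]
contact_force: [-1.4, -6.6, -5.9]
gripper_width: 0.0596
gripper_force: 30.0
```

{"op": "jog_arm", "data": {
  "deltas": [
    [[-0.2,0.01,0.05,0,0],[-0.2,0,0,0,0],[-0.2,0,0,0,0]]
  ]
}}

```text
time_s: 9.3
tcp_pos: [0.4739, -0.2931, 0.0568]
eef_rot: [180.0, -0.1, -99.0]
contact_force: [-2.0, -7.8, -6.1]
gripper_width: 0.0596
gripper_force: 30.0
```

Contact at y ≈ −0.293, within 1 mm of the prediction. I'll ease off, set it down and release.

{"op": "jog_arm", "data": {
  "deltas": [
    [[-0.2,-0.01,-0.12,0,0],[-0.2,0,0,-0.1,0],[-0.2,0,0,0,0],[-0.2,0,0,0,0]]
  ]
}}

```text
time_s: 9.8
tcp_pos: [0.4742, -0.2933, 0.0556]
eef_rot: [-180.0, -0.0, -99.0]
contact_force: [-0.6, -3.0, -4.1]
gripper_width: 0.0596
gripper_force: 30.0
```

{"op": "jog_arm", "data": {
  "deltas": [
    [[-0.2,0,0,-0.1,0],[-0.2,0,0,0,0],[-0.2,0,0,0,0]]
  ]
}}

```text
time_s: 10.18
tcp_pos: [0.4742, -0.2933, 0.0549]
eef_rot: [-180.0, -0.0, -99.0]
contact_force: [-3.0, -2.2, 1.6]
gripper_width: 0.0599
gripper_force: 30.0
```

{"op": "jog_arm", "data": {
  "deltas": [
    [[0.4,0,0,0,0],[1,0,0,0,0],[1,0,0,0,0],[1,0,0,0,0],[1,0,0,2,0],[1,0,0,4,0],[1,0,0,4,0],[1,0,4,0,-0.16]]
  ]
}}

```text
time_s: 11.18
tcp_pos: [0.4763, -0.2545, 0.1578]
eef_rot: [-179.6, 0.0, -108.4]
contact_force: [0.9, 1.3, -0.7]
gripper_width: 0.0881
gripper_force: 0.0
```

{"op": "jog_arm", "data": {
  "deltas": [
    [[1,0.5,5.5,0,-0.16],[1,0.5,5.5,0,-0.16],[1,0.5,5.5,0,-0.16],[1,0.5,5.5,0,-0.16],[1,0.5,5.5,0,-0.16],[1,0.5,5.5,0,-0.16],[1,0.5,5.5,0,-0.16],[1,0.5,5.25,0,-0.16]]
  ]
}}

```text
time_s: 12.18
tcp_pos: [0.514, 0.1861, 0.1547]
eef_rot: [180.0, 0.0, 178.3]
contact_force: [1.0, -0.6, -0.2]
gripper_width: 0.0875
gripper_force: 0.0
```

{"op": "jog_arm", "data": {
  "deltas": [
    [[1,0.2,0.5,-4,-0.021],[1,0,0,-3,0],[1,0,0,0,0],[1,0,0,0,0]]
  ]
}}

```text
time_s: 12.68
tcp_pos: [0.5167, 0.1893, 0.0856]
eef_rot: [180.0, 0.1, 177.4]
contact_force: [-0.3, -0.1, 1.0]
gripper_width: 0.088
gripper_force: 0.0
```

Run:
```python
from h import *
I={n:r.capture(n) for n in("side","top")}
s=r.get_state();print(s["tcp_pos"],s["eef_rot"],s["joints"])
x,f=fit(I,[.4763,-.2815,np.radians(-99)],lambda x,y,w:flat(x,y,w,.032),cams=("side",));print(x[:2],np.degrees(x[2]),f)
S=cv2.resize(I["side"][75:325,205:385],None,fx=2.4,fy=2.4,interpolation=cv2.INTER_CUBIC)
cv2.imwrite("pics/s3.png",S)
```

```text
[0.51696051 0.18946658 0.08611112] [1.79912176e+02 1.15250199e-01 1.77337902e+02] [ 4.05250351e+01  1.79578759e+01 -2.67242478e+01  2.09248277e-02
 -4.51737415e+01 -1.33201777e+02]
[ 0.48855064 -0.22367664] -91.50756851146888 392.83074875048055
```

View pics/s3.png

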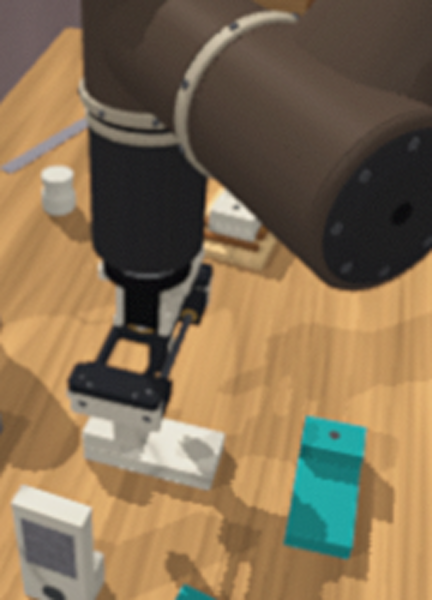

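The gripper stands over plinth_a at (150,455), clear of c; the arm hides the pile. I'll go down and grip.

{"op": "jog_arm", "data": {
  "deltas": [
    [[1,-0.02,0,-3,0],[1,0,0,-2.3,0],[1,0,0,-1,0],[1,0,0,0,0],[-0.2,0,0,0,0],[-0.2,0,0,0,0],[-0.2,0,0,0,0],[-0.2,0,0,0,0]]
  ]
}}

```text
time_s: 13.78
tcp_pos: [0.5162, 0.1894, 0.022]
eef_rot: [180.0, 0.0, 177.4]
contact_force: [-0.7, 1.4, 3.2]
gripper_width: 0.0598
gripper_force: 30.0
```

{"op": "jog_arm", "data": {
  "deltas": [
    [[-0.2,0,0,0,0],[-0.2,0,0,0,0]]
  ]
}}

```text
time_s: 14.02
tcp_pos: [0.5162, 0.1894, 0.0221]
eef_rot: [180.0, 0.0, 177.4]
contact_force: [-1.4, 0.3, 5.0]
gripper_width: 0.0597
gripper_force: 30.0
```

{"op": "jog_arm", "data": {
  "deltas": [
    [[-0.2,0,0,1,0],[-0.2,0,0,3,0],[-0.2,0,0,4,0],[-0.2,0,-2,4,0.1],[-0.2,-0.3,-4,2,0.16],[-0.2,-0.3,-4,0,0.16],[-0.2,-0.3,-4,0,0.16],[-0.2,-0.3,-4,0,0.16]]
  ]
}}

```text
time_s: 15.02
tcp_pos: [0.5025, 0.0075, 0.1612]
eef_rot: [179.9, -0.1, -140.0]
contact_force: [0.6, -0.7, -6.4]
gripper_width: 0.0596
gripper_force: 30.0
```

{"op": "jog_arm", "data": {
  "deltas": [
    [[-0.2,-0.3,-4,0,0.16],[-0.2,-0.3,-4,0,0.16],[-0.2,-0.3,-4,0,0.16],[-0.2,-0.3,-4,0,0.16],[-0.2,-0.3,-4,0,0.079],[-0.2,-0.36,-3,0,0],[-0.2,0,0,0,0],[-0.2,0,0,0,0]]
  ]
}}

```text
time_s: 16.02
tcp_pos: [0.4844, -0.2208, 0.1611]
eef_rot: [179.9, 0.0, -99.1]
contact_force: [1.0, 0.1, -6.8]
gripper_width: 0.0598
gripper_force: 30.0
```

Run:
```python
from h import *
I={n:r.capture(n) for n in("side","top")}
s=r.get_state();z=s["tcp_pos"][2];print(s["tcp_pos"],s["eef_rot"],s["contact_force"])
S=cv2.resize(I["side"][75:225,225:385],None,fx=4,fy=4,interpolation=cv2.INTER_CUBIC)
u=np.array([np.cos(np.radians(81)),np.sin(np.radians(81))]);o=np.array(s["tcp_pos"][:2])-.0125*u
for p in(flat(*o,np.radians(81),z-.0221),flat(.4762,-.2809,np.radians(-99),.032)):
    for b in parts():cv2.polylines(S,[cv2.convexHull(((proj("side",b@p[0].T+p[1])-(225,75)+.5)*4).astype(np.float32)).astype(np.int32)],True,(0,0,255),1)
cv2.imwrite("pics/s4.png",S)
```

```text
[ 0.48496857 -0.22027936  0.161361  ] [ 1.79957677e+02  1.31179240e-02 -9.90413687e+01] [ 0.19891229  0.6050113  -5.94490995]
```

View pics/s4.png

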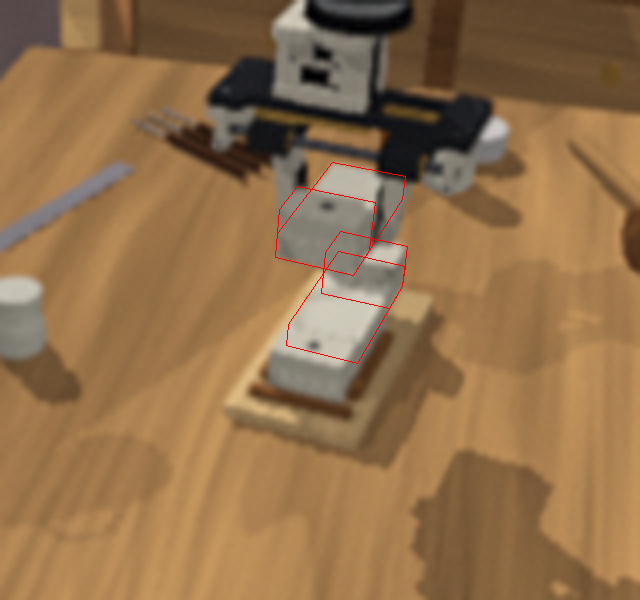

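Layer 1 at (345,300) sits where predicted, with plinth_a above it at (330,220), turned the right way. Lowering, then closing up to contact.

{"op": "jog_arm", "data": {
  "deltas": [
    [[-0.2,0.06,0,-3,0],[-0.2,0,0,-3,0],[-0.2,0,0,-1.5,0],[-0.2,0,0,-0.6,0],[-0.2,0,0,-0.4,0],[-0.2,0,0,0,0],[-0.2,0,0,0,0]]
  ]
}}

```text
time_s: 17.0
tcp_pos: [0.4863, -0.221, 0.0772]
eef_rot: [-179.9, 0.0, -99.1]
contact_force: [0.0, 0.8, -5.8]
gripper_width: 0.0599
gripper_force: 30.0
```

{"op": "jog_arm", "data": {
  "deltas": [
    [[-0.2,-0.03,-0.2,0,0],[-0.2,-0.03,-0.2,0,0],[-0.2,-0.02,-0.1,0,0],[-0.2,0,0,0,0],[-0.2,0,0,0,0]]
  ]
}}

```text
time_s: 17.62
tcp_pos: [0.485, -0.226, 0.0765]
eef_rot: [180.0, 0.0, -99.1]
contact_force: [-1.0, -0.4, -6.7]
gripper_width: 0.0599
gripper_force: 30.0
```

{"op": "jog_arm", "data": {
  "deltas": [
    [[-0.2,-0.02,-0.1,0,0],[-0.2,-0.01,-0.06,0,0],[-0.2,0,0,0,0],[-0.2,0,0,0,0]]
  ]
}}

```text
time_s: 18.12
tcp_pos: [0.4848, -0.2275, 0.0766]
eef_rot: [-180.0, 0.0, -99.1]
contact_force: [-0.8, 0.5, -6.3]
gripper_width: 0.0598
gripper_force: 30.0
```

Now 0.5 mm steps.

{"op": "jog_arm", "data": {
  "deltas": [
    [[-0.2,-0.01,-0.06,0,0],[-0.2,0,0,0,0],[-0.2,0,0,0,0]]
  ]
}}

```text
time_s: 18.5
tcp_pos: [0.4847, -0.2281, 0.0766]
eef_rot: [180.0, -0.0, -99.1]
contact_force: [-1.1, 0.1, -6.2]
gripper_width: 0.0597
gripper_force: 30.0
```

{"op": "jog_arm", "data": {
  "deltas": [
    [[-0.2,-0.01,-0.05,0,0],[-0.2,0,0,0,0],[-0.2,0,0,0,0]]
  ]
}}

```text
time_s: 18.88
tcp_pos: [0.4846, -0.2286, 0.0766]
eef_rot: [180.0, 0.0, -99.1]
contact_force: [0.6, 0.2, -5.8]
gripper_width: 0.0599
gripper_force: 30.0
```

{"op": "jog_arm", "data": {
  "deltas": [
    [[-0.2,-0.01,-0.05,0,0],[-0.2,0,0,0,0],[-0.2,0,0,0,0]]
  ]
}}

```text
time_s: 19.25
tcp_pos: [0.4845, -0.2292, 0.0766]
eef_rot: [180.0, -0.0, -99.1]
contact_force: [0.4, -1.0, -5.8]
gripper_width: 0.0598
gripper_force: 30.0
```

{"op": "jog_arm", "data": {
  "deltas": [
    [[-0.2,-0.01,-0.05,0,0],[-0.2,0,0,0,0],[-0.2,0,0,0,0]]
  ]
}}

```text
time_s: 19.62
tcp_pos: [0.4843, -0.2296, 0.0766]
eef_rot: [180.0, 0.0, -99.1]
contact_force: [-0.3, 0.7, -5.5]
gripper_width: 0.0596
gripper_force: 30.0
```

{"op": "jog_arm", "data": {
  "deltas": [
    [[-0.2,-0.01,-0.05,0,0],[-0.2,0,0,0,0],[-0.2,0,0,0,0]]
  ]
}}

```text
time_s: 20.0
tcp_pos: [0.4843, -0.2301, 0.0765]
eef_rot: [180.0, 0.0, -99.1]
contact_force: [-0.0, 2.1, -5.9]
gripper_width: 0.0597
gripper_force: 30.0
```

Contact (about 2 N) at y ≈ −0.230. Setting it down.

{"op": "jog_arm", "data": {
  "deltas": [
    [[-0.2,0,0,-0.1,0],[-0.2,0,0,-0.05,0],[-0.2,0,0,0,0],[-0.2,0,0,0,0]]
  ]
}}

```text
time_s: 20.5
tcp_pos: [0.4845, -0.2301, 0.0752]
eef_rot: [-180.0, 0.0, -99.1]
contact_force: [-0.0, 4.2, -3.8]
gripper_width: 0.06
gripper_force: 30.0
```

{"op": "jog_arm", "data": {
  "deltas": [
    [[-0.2,0,0,-0.1,0],[-0.2,0,0,0,0],[-0.2,0,0,0,0]]
  ]
}}

```text
time_s: 20.88
tcp_pos: [0.4845, -0.2302, 0.0742]
eef_rot: [-180.0, -0.0, -99.1]
contact_force: [1.6, 3.6, -3.0]
gripper_width: 0.0596
gripper_force: 30.0
```

{"op": "jog_arm", "data": {
  "deltas": [
    [[-0.2,0,0.05,-0.05,0],[-0.2,0,0,0,0],[-0.2,0,0,0,0]]
  ]
}}

```text
time_s: 21.25
tcp_pos: [0.4846, -0.2301, 0.0741]
eef_rot: [-180.0, -0.0, -99.1]
contact_force: [-1.0, -1.2, 4.5]
gripper_width: 0.0598
gripper_force: 30.0
```

Seated. Release and go to c.

{"op": "jog_arm", "data": {
  "deltas": [
    [[0.4,0,0,0,0],[1,0,0,0,0],[1,0,0,0,0],[1,0,0,0,0],[1,0,0,2,0],[1,0,0,5,0],[1,0,0,5,0],[1,0,2,4.5,0.028]]
  ],
  "force": 8
}}

```text
time_s: 22.25
tcp_pos: [0.4842, -0.21, 0.2404]
eef_rot: [-180.0, -0.0, -97.5]
contact_force: [1.0, 0.4, 0.7]
gripper_width: 0.0876
gripper_force: 0.0
```

{"op": "jog_arm", "data": {
  "deltas": [
    [[1,0.6,5.8,0,0],[1,0.6,5.8,0,0],[1,0.6,5.8,0,0],[1,0.6,5.8,0,0],[1,0.6,5.8,0,0],[1,0.6,5.8,0,0],[1,0.6,5.8,0,0],[1,0.6,5.8,0,0]]
  ]
}}

```text
time_s: 23.25
tcp_pos: [0.5321, 0.2564, 0.2387]
eef_rot: [-180.0, 0.0, -97.4]
contact_force: [0.9, -0.4, 0.0]
gripper_width: 0.0878
gripper_force: 0.0
```

{"op": "jog_arm", "data": {
  "deltas": [
    [[1,0.6,5.8,0,0],[1,0.4,5.2,0,0],[1,0,0.4,0,0],[1,0,0,0,0],[1,0,0,0,0]]
  ]
}}

```text
time_s: 23.88
tcp_pos: [0.5423, 0.3673, 0.2388]
eef_rot: [180.0, -0.0, -97.5]
contact_force: [0.5, -1.4, -0.3]
gripper_width: 0.0873
gripper_force: 0.0
```

Run:
```python
from h import *
I={n:r.capture(n) for n in("side","top")}
s=r.get_state();print(s["tcp_pos"],s["eef_rot"],s["joints"])
S=cv2.resize(I["side"][75:325,205:385],None,fx=2.4,fy=2.4,interpolation=cv2.INTER_CUBIC)
T=cv2.resize(I["top"][165:285,125:415],None,fx=2,fy=2,interpolation=cv2.INTER_CUBIC)
c=np.zeros((600,800,3),np.uint8);c[:,:432]=S[:600];c[:240,432:]=T[:,212:580];cv2.imwrite("pics/s5.png",c)
```

```text
[0.54242797 0.3672908  0.2390538 ] [-1.79984349e+02  2.52475518e-02 -9.75245966e+01] [ 5.11279564e+01  1.88965101e+01 -2.59988715e+00  2.49328640e-04
 -6.84738986e+01 -5.86526478e+01]
```

View pics/s5.png

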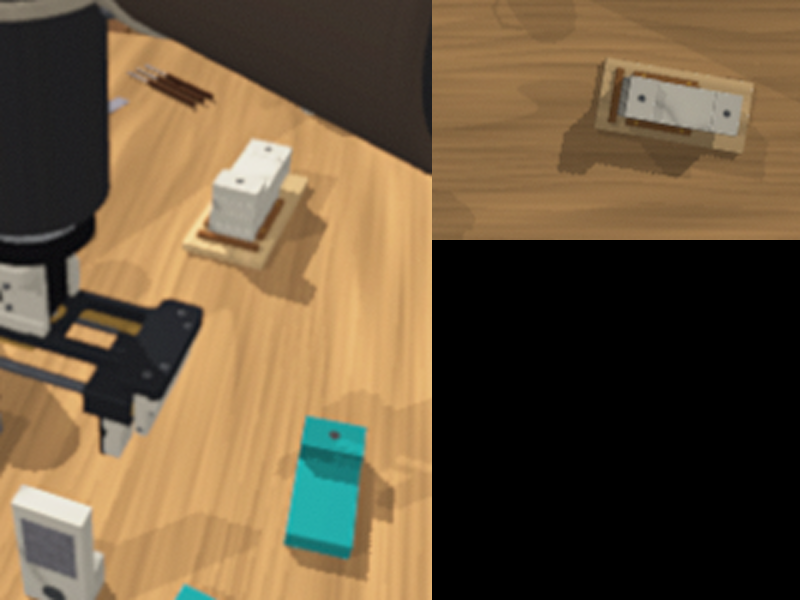

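The pile of three is level, tight and flush: side view at (250,190), top view at (685,105). Now down over c's upper end with a light grip.

{"op": "jog_arm", "data": {
  "deltas": [
    [[1,0.1,0.1,-4,0],[1,0,0,-3.5,0],[1,0,0,-2.5,0],[1,0,0,-1.5,0],[1,0,0,0,0],[1,0,0,0,0],[-0.2,0,0,0,0],[-0.2,0,0,0,0]]
  ]
}}

```text
time_s: 24.98
tcp_pos: [0.5435, 0.3697, 0.1244]
eef_rot: [-180.0, 0.1, -97.5]
contact_force: [0.8, 0.5, 0.1]
gripper_width: 0.0731
gripper_force: 0.0
```

{"op": "jog_arm", "data": {
  "deltas": [
    [[-0.2,0,0,0,0],[-0.2,0,0,0,0],[-0.2,0,0,0,0],[-0.2,0,0,0,0]]
  ]
}}

```text
time_s: 25.48
tcp_pos: [0.5437, 0.3696, 0.1239]
eef_rot: [-180.0, 0.0, -97.5]
contact_force: [2.1, -0.6, 2.6]
gripper_width: 0.06
gripper_force: 8.0
```

Run:
```python
import numpy as np
th=np.radians(np.linspace(0,90,25));l,h=.115,.010
s=l*np.sin(th)-h*np.cos(th);z=l*np.cos(th)+h*np.sin(th)
d=np.array([np.cos(np.radians(82.5)),np.sin(np.radians(82.5))])
for a,b in zip(np.diff(s)*100,np.diff(z)*100):print([round(a*d[0],2),round(a*d[1],2),round(b,2)],end=" ")
from plant import r
s=r.get_state();print(s["tcp_pos"],s["contact_force"])
```

```text
[np.float64(0.1), np.float64(0.75), np.float64(0.04)] [np.float64(0.1), np.float64(0.75), np.float64(-0.01)] [np.float64(0.1), np.float64(0.75), np.float64(-0.06)] [np.float64(0.1), np.float64(0.74), np.float64(-0.11)] [np.float64(0.1), np.float64(0.73), np.float64(-0.16)] [np.float64(0.09), np.float64(0.72), np.float64(-0.2)] [np.float64(0.09), np.float64(0.71), np.float64(-0.25)] [np.float64(0.09), np.float64(0.69), np.float64(-0.3)] [np.float64(0.09), np.float64(0.67), np.float64(-0.34)] [np.float64(0.08), np.float64(0.64), np.float64(-0.39)] [np.float64(0.08), np.float64(0.62), np.float64(-0.43)] [np.float64(0.08), np.float64(0.59), np.float64(-0.47)] [np.float64(0.07), np.float64(0.56), np.float64(-0.5)] [np.float64(0.07), np.float64(0.52), np.float64(-0.54)] [np.float64(0.06), np.float64(0.49), np.float64(-0.57)] [np.float64(0.06), np.float64(0.45), np.float64(-0.6)] [np.float64(0.05), np.float64(0.41), np.float64(-0.63)] [np.float64(0.05), np.float64(0.37), np.float64(-0.66)] [np.float64(0.04), np.float64(0.32), np.float64(-0.68)] [np.float64(0.04), np.float64(0.28), np.float64(-0.7)] [np.float64(0.03), np.float64(0.23), np.float64(-0.72)] [np.float64(0.02), np.float64(0.19), np.float64(-0.73)] [np.float64(0.02), np.float64(0.14), np.float64(-0.74)] [np.float64(0.01), np.float64(0.09), np.float64(-0.75)] [0.54367403 0.36956408 0.12394824] [ 2.13734438 -0.64973858  2.60058527]
```

{"op": "jog_arm", "data": {
  "deltas": [
    [[-0.2,0.1,0.75,0.04,0],[-0.2,0.1,0.75,0,0],[-0.2,0.1,0.75,-0.05,0],[-0.2,0.1,0.74,-0.11,0],[-0.2,0.1,0.73,-0.16,0],[-0.2,0,0,0,0]]
  ]
}}

```text
time_s: 26.22
tcp_pos: [0.5483, 0.4075, 0.1205]
eef_rot: [-180.0, 0.0, -97.4]
contact_force: [0.6, 0.4, 0.2]
gripper_width: 0.0599
gripper_force: 8.0
```

{"op": "jog_arm", "data": {
  "deltas": [
    [[-0.2,0.09,0.72,-0.2,0],[-0.2,0.09,0.71,-0.25,0],[-0.2,0.09,0.69,-0.3,0],[-0.2,0.09,0.67,-0.34,0],[-0.2,0,0,0,0]]
  ]
}}

```text
time_s: 26.85
tcp_pos: [0.5519, 0.4354, 0.1095]
eef_rot: [-180.0, 0.0, -97.4]
contact_force: [1.6, 1.7, 0.1]
gripper_width: 0.0601
gripper_force: 8.0
```

Forces are near zero while the height drops, so c is pivoting as intended. Carrying on.

{"op": "jog_arm", "data": {
  "deltas": [
    [[-0.2,0.08,0.64,-0.39,0],[-0.2,0.08,0.62,-0.43,0],[-0.2,0.08,0.59,-0.47,0],[-0.2,0.07,0.56,-0.5,0],[-0.2,0.07,0.52,-0.54,0],[-0.2,0.06,0.49,-0.57,0],[-0.2,0,0,0,0]]
  ]
}}

```text
time_s: 27.72
tcp_pos: [0.5561, 0.4692, 0.0801]
eef_rot: [180.0, -0.0, -97.4]
contact_force: [0.7, 2.9, 0.8]
gripper_width: 0.0599
gripper_force: 8.0
```

{"op": "jog_arm", "data": {
  "deltas": [
    [[-0.2,0.06,0.45,-0.6,0],[-0.2,0.05,0.41,-0.63,0],[-0.2,0.05,0.37,-0.66,0],[-0.2,0.04,0.32,-0.68,0],[-0.2,0,0,0,0]]
  ]
}}

```text
time_s: 28.35
tcp_pos: [0.5578, 0.4839, 0.0539]
eef_rot: [179.9, -0.1, -97.5]
contact_force: [-0.1, 1.8, -1.6]
gripper_width: 0.0599
gripper_force: 8.0
```

{"op": "jog_arm", "data": {
  "deltas": [
    [[-0.2,0.04,0.28,-0.7,0],[-0.2,0.03,0.23,-0.72,0],[-0.2,0.02,0.19,-0.7,0],[-0.2,0,0,0,0],[-0.2,0,0,0,0]]
  ]
}}

```text
time_s: 28.98
tcp_pos: [0.5589, 0.4907, 0.0335]
eef_rot: [180.0, -0.1, -97.5]
contact_force: [-0.1, 0.9, -2.9]
gripper_width: 0.0599
gripper_force: 8.0
```

{"op": "jog_arm", "data": {
  "deltas": [
    [[-0.2,0.02,0.14,-0.6,0],[-0.2,0.01,0.05,-0.3,0],[-0.2,0,0,0,0],[-0.2,0,0,0,0]]
  ]
}}

```text
time_s: 29.48
tcp_pos: [0.5594, 0.4928, 0.0248]
eef_rot: [180.0, -0.0, -97.5]
contact_force: [1.0, -0.3, -4.1]
gripper_width: 0.0598
gripper_force: 8.0
```

{"op": "jog_arm", "data": {
  "deltas": [
    [[-0.2,0,0.03,-0.2,0],[-0.2,0,0,0,0],[-0.2,0,0,0,0]]
  ]
}}

```text
time_s: 29.85
tcp_pos: [0.5595, 0.4932, 0.0229]
eef_rot: [180.0, -0.0, -97.5]
contact_force: [0.8, -1.8, -1.6]
gripper_width: 0.0599
gripper_force: 8.0
```

{"op": "jog_arm", "data": {
  "deltas": [
    [[-0.2,0,0,-0.15,0],[-0.2,0,0,0,0],[-0.2,0,0,0,0]]
  ]
}}

```text
time_s: 30.22
tcp_pos: [0.5595, 0.4934, 0.0215]
eef_rot: [-180.0, 0.0, -97.5]
contact_force: [-0.1, -1.1, -2.4]
gripper_width: 0.0601
gripper_force: 8.0
```

{"op": "jog_arm", "data": {
  "deltas": [
    [[0.1,0,0,0,0],[1,0,0,0,0],[1,0,0,0,0],[1,0,0,2,0],[1,0,0,5,0],[1,0,-4,5,0],[1,0,-6,5,0],[1,0,-6,5,0]]
  ],
  "force": 30
}}

```text
time_s: 31.22
tcp_pos: [0.5595, 0.3571, 0.2237]
eef_rot: [-179.9, 0.1, -97.4]
contact_force: [1.1, 1.1, 0.3]
gripper_width: 0.0879
gripper_force: 0.0
```

{"op": "jog_arm", "data": {
  "deltas": [
    [[1,0,-6,0,0],[1,0,-6,0,0],[1,0,-6,0,0],[1,0,-6,0,0],[1,0,-6,0,0],[1,0,0,0,0]]
  ]
}}

```text
time_s: 31.98
tcp_pos: [0.5593, 0.0548, 0.2224]
eef_rot: [-179.9, 0.0, -97.7]
contact_force: [0.2, 1.0, 0.2]
gripper_width: 0.0877
gripper_force: 0.0
```

Run:
```python
from h import *
I={n:r.capture(n) for n in("side","top")}
s=r.get_state();print(s["tcp_pos"],s["eef_rot"])
p=[.552,.442,np.radians(262.5)];best=None
S=cv2.resize(I["side"][205:385,130:290],None,fx=3,fy=3,interpolation=cv2.INTER_CUBIC)
for cams in(("top",),("side",),("side","top")):
    x,f=fit(I,p,flat,cams=cams);print(cams,x[:2],np.degrees(x[2]),f)
R,t=flat(*x)
for b in parts():cv2.polylines(S,[cv2.convexHull(((proj("side",b@R.T+t)-(130,205)+.5)*3).astype(np.float32)).astype(np.int32)],True,(0,0,255),1)
cv2.imwrite("pics/s6.png",S)
```

```text
[0.55983148 0.05770347 0.22191403] [-1.79878672e+02  6.64906710e-02 -9.75511620e+01]
('top',) [0.55112713 0.44107934] 262.8265009573433 176.68602748942715
('side',) [0.55196155 0.44275906] 263.1274276182348 23.429676086120722
('side', 'top') [0.55181516 0.44247828] 262.99957654591947 204.56838331410995
```

View pics/s6.png

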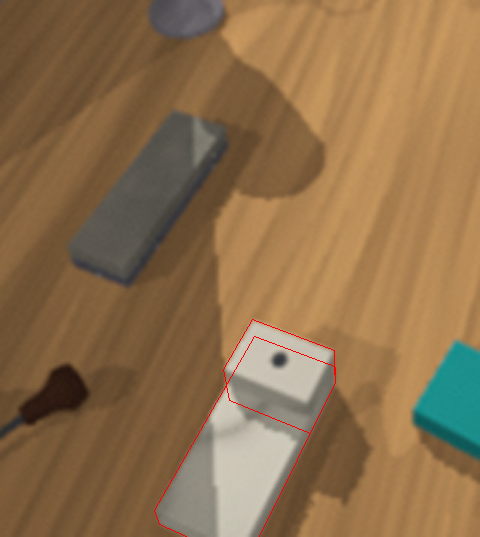

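c lies flat, matching the fitted outline, with the raised back at (280,365). Now regrasp it near its centre of mass.

{"op": "jog_arm", "data": {
  "deltas": [
    [[1,-0.1,5.5,0,0.009],[1,-0.1,5.5,0,0],[1,-0.1,5.5,0,0],[1,-0.1,5.5,-2,0],[1,-0.1,5.5,-3,0],[1,-0.2,5.5,-3,0],[1,-0.2,4.1,-3,0],[1,0,0,0,0]]
  ]
}}

```text
time_s: 33.08
tcp_pos: [0.5479, 0.4324, 0.107]
eef_rot: [179.9, -0.2, -96.7]
contact_force: [-0.5, -0.3, 0.4]
gripper_width: 0.0876
gripper_force: 0.0
```

{"op": "jog_arm", "data": {
  "deltas": [
    [[1,0,0,0,0],[1,0,0,0,0]]
  ]
}}

```text
time_s: 33.33
tcp_pos: [0.5508, 0.4291, 0.112]
eef_rot: [-179.9, 0.1, -96.9]
contact_force: [0.2, -0.9, -0.6]
gripper_width: 0.0878
gripper_force: 0.0
```

{"op": "jog_arm", "data": {
  "deltas": [
    [[1,-0.05,0,-4,0],[1,0,0,-3,0],[1,0,0,-1.5,0],[1,0,0,-0.5,0],[1,0,0,0,0],[1,0,0,0,0],[-0.2,0,0,0,0],[-0.2,0,0,0,0]]
  ]
}}

```text
time_s: 34.33
tcp_pos: [0.5501, 0.4292, 0.0209]
eef_rot: [-180.0, 0.0, -96.9]
contact_force: [0.1, 1.1, -0.8]
gripper_width: 0.0729
gripper_force: 0.0
```

{"op": "jog_arm", "data": {
  "deltas": [
    [[-0.2,0,0,0,0],[-0.2,0,0,0,0],[-0.2,0,0,0,0],[-0.2,0,0,0,0]]
  ]
}}

```text
time_s: 34.83
tcp_pos: [0.5501, 0.4291, 0.0206]
eef_rot: [-180.0, 0.0, -96.9]
contact_force: [0.2, -0.0, 1.4]
gripper_width: 0.0592
gripper_force: 30.0
```

{"op": "jog_arm", "data": {
  "deltas": [
    [[-0.2,0,0,1,0],[-0.2,0,0,4,0],[-0.2,0,0,5,0],[-0.2,0,-3,5,0],[-0.2,-0.6,-5.5,2,0],[-0.2,-0.6,-5.5,0,0],[-0.2,-0.6,-5.5,0,0],[-0.2,-0.6,-5.5,0,0]]
  ]
}}

```text
time_s: 35.83
tcp_pos: [0.5246, 0.177, 0.1903]
eef_rot: [179.9, -0.0, -96.9]
contact_force: [1.4, -0.5, -5.0]
gripper_width: 0.0593
gripper_force: 30.0
```

{"op": "jog_arm", "data": {
  "deltas": [
    [[-0.2,-0.6,-5.5,0,-0.0375],[-0.2,-0.6,-5.5,0,0],[-0.2,-0.6,-5.5,0,0],[-0.2,-0.6,-5.5,0,0],[-0.2,-0.6,-5.5,0,0],[-0.2,-0.6,-5.5,0,0],[-0.2,-0.6,-5.5,0,0],[-0.2,-0.6,-5.5,0,0]]
  ]
}}

```text
time_s: 36.83
tcp_pos: [0.4768, -0.2624, 0.1904]
eef_rot: [180.0, 0.0, -99.1]
contact_force: [1.0, 0.5, -5.4]
gripper_width: 0.0602
gripper_force: 30.0
```

{"op": "jog_arm", "data": {
  "deltas": [
    [[-0.2,-0.5,-3,0,0],[-0.2,0,-1.2,0,0],[-0.2,0,0,0,0],[-0.2,0,0,0,0],[-0.2,0,0,0,0]]
  ]
}}

```text
time_s: 37.45
tcp_pos: [0.4732, -0.3021, 0.1906]
eef_rot: [-180.0, 0.0, -99.0]
contact_force: [-1.0, 0.4, -5.4]
gripper_width: 0.0598
gripper_force: 30.0
```

{"op": "jog_arm", "data": {
  "deltas": [
    [[-0.2,0,0,-3,0],[-0.2,0,0,-3,0],[-0.2,0,0,-2,0],[-0.2,0,0,-1,0],[-0.2,0,0,-0.4,0],[-0.2,0,0,0,0],[-0.2,0,0,0,0]]
  ]
}}

```text
time_s: 38.33
tcp_pos: [0.4735, -0.3032, 0.0973]
eef_rot: [-179.9, -0.0, -99.1]
contact_force: [0.6, 1.1, -5.6]
gripper_width: 0.06
gripper_force: 30.0
```

{"op": "jog_arm", "data": {
  "deltas": [
    [[-0.2,0.03,0.2,0,0],[-0.2,0.02,0.15,0,0],[-0.2,0.01,0.1,-0.05,0],[-0.2,0,0,0,0],[-0.2,0,0,0,0]]
  ]
}}

```text
time_s: 38.95
tcp_pos: [0.4736, -0.2985, 0.0959]
eef_rot: [180.0, -0.0, -99.1]
contact_force: [-0.3, -0.1, -4.8]
gripper_width: 0.0596
gripper_force: 30.0
```

{"op": "jog_arm", "data": {
  "deltas": [
    [[-0.2,0.01,0.1,0,0],[-0.2,0,0,0,0],[-0.2,0,0,0,0]]
  ]
}}

```text
time_s: 39.33
tcp_pos: [0.4737, -0.2975, 0.0959]
eef_rot: [180.0, -0.0, -99.1]
contact_force: [-0.6, -0.0, -6.0]
gripper_width: 0.0599
gripper_force: 30.0
```

{"op": "jog_arm", "data": {
  "deltas": [
    [[-0.2,0.02,0.1,-0.1,0],[-0.2,0,0,0,0],[-0.2,0,0,0,0]]
  ]
}}

```text
time_s: 39.7
tcp_pos: [0.4739, -0.2965, 0.095]
eef_rot: [-180.0, -0.0, -99.1]
contact_force: [0.3, 0.5, -5.0]
gripper_width: 0.0593
gripper_force: 30.0
```

{"op": "jog_arm", "data": {
  "deltas": [
    [[-0.2,0.01,0.06,0,0],[-0.2,0,0,0,0],[-0.2,0,0,0,0]]
  ]
}}

```text
time_s: 40.08
tcp_pos: [0.474, -0.2959, 0.095]
eef_rot: [-180.0, -0.0, -99.1]
contact_force: [0.8, 0.2, -5.4]
gripper_width: 0.0596
gripper_force: 30.0
```

{"op": "jog_arm", "data": {
  "deltas": [
    [[-0.2,0.01,0.05,0,0],[-0.2,0,0,0,0],[-0.2,0,0,0,0]]
  ]
}}

```text
time_s: 40.45
tcp_pos: [0.4741, -0.2954, 0.0949]
eef_rot: [180.0, 0.0, -99.1]
contact_force: [0.1, 0.6, -5.7]
gripper_width: 0.0598
gripper_force: 30.0
```

{"op": "jog_arm", "data": {
  "deltas": [
    [[-0.2,0.01,0.05,0,0],[-0.2,0,0,0,0],[-0.2,0,0,0,0]]
  ]
}}

```text
time_s: 40.83
tcp_pos: [0.4742, -0.2949, 0.095]
eef_rot: [-180.0, 0.0, -99.1]
contact_force: [-0.6, 0.6, -5.9]
gripper_width: 0.0596
gripper_force: 30.0
```

{"op": "jog_arm", "data": {
  "deltas": [
    [[-0.2,0.01,0.05,0,0],[-0.2,0,0,0,0],[-0.2,0,0,0,0]]
  ]
}}

```text
time_s: 41.2
tcp_pos: [0.4743, -0.2944, 0.095]
eef_rot: [-180.0, -0.0, -99.1]
contact_force: [0.9, -1.0, -6.1]
gripper_width: 0.0597
gripper_force: 30.0
```

{"op": "jog_arm", "data": {
  "deltas": [
    [[-0.2,0.01,0.05,0,0],[-0.2,0,0,0,0],[-0.2,0,0,0,0]]
  ]
}}

```text
time_s: 41.58
tcp_pos: [0.4744, -0.2939, 0.095]
eef_rot: [-180.0, -0.0, -99.1]
contact_force: [0.5, 0.1, -6.6]
gripper_width: 0.0594
gripper_force: 30.0
```

{"op": "jog_arm", "data": {
  "deltas": [
    [[-0.2,0.01,0.05,0,0],[-0.2,0,0,0,0],[-0.2,0,0,0,0]]
  ]
}}

```text
time_s: 41.95
tcp_pos: [0.4744, -0.2936, 0.095]
eef_rot: [180.0, -0.0, -99.1]
contact_force: [-0.3, -2.9, -6.3]
gripper_width: 0.0596
gripper_force: 30.0
```

Contact. Set it down (z → 0.0926).

{"op": "jog_arm", "data": {
  "deltas": [
    [[-0.2,0,0,-0.1,0],[-0.2,0,0,-0.1,0],[-0.2,0,0,0,0],[-0.2,0,0,0,0]]
  ]
}}

```text
time_s: 42.45
tcp_pos: [0.4747, -0.2935, 0.0931]
eef_rot: [-180.0, -0.0, -99.1]
contact_force: [-0.8, -4.5, -3.7]
gripper_width: 0.06
gripper_force: 30.0
```

{"op": "jog_arm", "data": {
  "deltas": [
    [[-0.2,0,-0.02,-0.06,0],[-0.2,0,0,0,0],[-0.2,0,0,0,0]]
  ]
}}

```text
time_s: 42.82
tcp_pos: [0.4746, -0.2935, 0.0926]
eef_rot: [-180.0, 0.0, -99.1]
contact_force: [-0.8, -1.7, 0.3]
gripper_width: 0.0596
gripper_force: 30.0
```

{"op": "jog_arm", "data": {
  "deltas": [
    [[0.4,0,0,0,0],[1,0,0,0,0],[1,0,0,0,0],[1,0,0,0,0],[1,0,0,2,0],[1,0,0,5,0],[1,0,0,5,0],[1,0,3,3,0]]
  ]
}}

```text
time_s: 43.82
tcp_pos: [0.4751, -0.2645, 0.2449]
eef_rot: [-179.8, -0.0, -99.2]
contact_force: [0.6, 0.3, -0.3]
gripper_width: 0.0873
gripper_force: 0.0
```

{"op": "jog_arm", "data": {
  "deltas": [
    [[1,0.5,5.5,0,0],[1,0.5,5.5,0,0],[1,0.5,5.5,0,0],[1,0.5,5.5,0,0],[1,0.5,5.5,0,0],[1,0.5,5.5,0,0],[1,0.5,5.5,0,0],[1,0.5,5.5,0,0]]
  ]
}}

```text
time_s: 44.82
tcp_pos: [0.5143, 0.1783, 0.2426]
eef_rot: [-180.0, 0.0, -99.1]
contact_force: [0.9, 1.1, 0.0]
gripper_width: 0.0875
gripper_force: 0.0
```

{"op": "jog_arm", "data": {
  "deltas": [
    [[1,0.5,5.5,0,0],[1,0.5,5.5,0,0],[1,0.5,5.5,0,0],[1,0,0,0,0]]
  ]
}}

```text
time_s: 45.32
tcp_pos: [0.5293, 0.3447, 0.2411]
eef_rot: [180.0, -0.0, -98.9]
contact_force: [-0.7, -0.4, -0.5]
gripper_width: 0.0877
gripper_force: 0.0
```

Run:
```python
from h import *
I={n:r.capture(n) for n in("side","top")}
T=cv2.resize(I["top"][175:260,300:400],None,fx=4,fy=4,interpolation=cv2.INTER_CUBIC)
S=cv2.resize(I["side"][100:200,275:345],None,fx=5.5,fy=5.5,interpolation=cv2.INTER_CUBIC)
u=np.array([np.cos(np.radians(81)),np.sin(np.radians(81))])
c=np.zeros((560,790,3),np.uint8);c[:550,:385]=S;c[:340,390:790]=T
cv2.imwrite("pics/s7.png",c)
print(r.get_state()["time_s"],r.get_state()["tcp_pos"])
```

```text
45.425 [0.52909967 0.34172502 0.2416503 ]
```

View pics/s7.png

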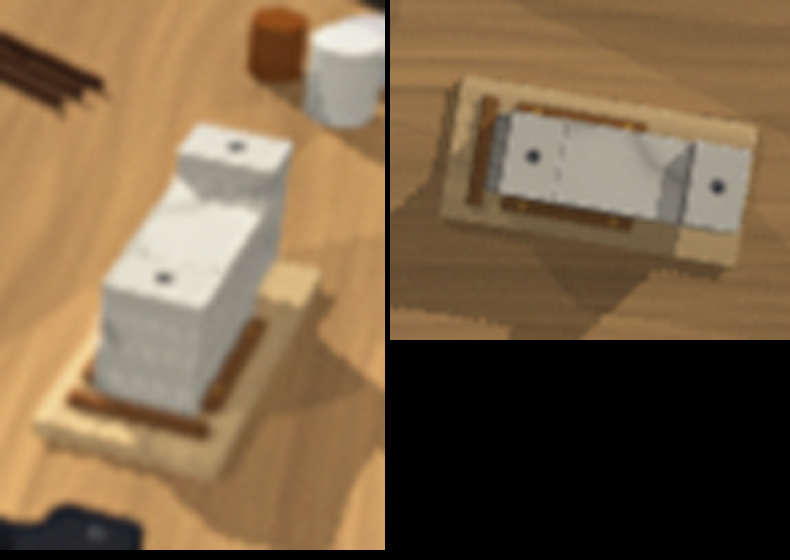

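The picture shows four level layers, sides flush, with the seam at (560,150) closed. Handing in.

```bash
python3 -c "
from plant import r
print(r.close_job())"
```

```text
the job is handed in; nothing more can be done
None
```

All three loose plinths are stacked on the first, turned end for end and slid up to contact. The final pictures show the pile of four level and flush, and the job was handed in at about 45 s (no verdict was returned).

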